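# Reload a spring-fed test cassette magazine

### The arm

A 6-joint arm with a two-finger parallel gripper is mounted at the origin on a cart in front of the work surface, level with it; the furniture and walls round the work are solid. World frame = base frame: x ahead of the robot, y to its left, z up, the work surface at z = 0. Lengths are in m, angles in rad, forces in N, time in s.
With the tool pointing down it reaches from about 0.325 to 0.9 m from the base axis. Payload 6.1 kg.
Tool frame: the origin (TCP) lies between the finger pads; the fingertips stand bot.tips_ahead ahead of it and the grasp point (between the pads) lies 11 mm behind it (bot.tips_ahead is the distance from the TCP to the fingertips, in m); z points along the fingers, y is the line along which they close (so a half turn about z gives the same grasp; the last joint's range is limited). The gripper opens to 87 mm and grips with 3 to 60 N. Pads are 19 mm wide; open, the fingers measure 117 mm over their backs; the gripper's body (75 mm by 190 mm) begins 51 mm behind the grasp point.
Start: joints at [1.008, 0.22, 1.526, -0, 1.395, -0.126], TCP at [0.264, 0.566, 0.231] pointing down, gripper open.
Joint ranges: [-2.98, 2.98], [-0.91, 2.08], [0.09, 2.57], [-1.24, 4.39], [0.2, 2.65], [-2.68, 2.68]. Speed limits (rad/s): [2.57, 2.57, 3.01, 3.14, 3.14, 3.14].

### API

Orientations are given as a unit quaternion [x, y, z, w].
In Python, from bench import bot, optics, recognise, landmark_of gives the robot as it stands. The module is installed in compiled form; this text tells all that it offers.
- The arm moves only by the tool apply_moves, never from a script. Its argument "commands" is a list that holds one entry, the list of rows, each a list of 7 numbers: the shift along the world's x, y, z in cm, then the turn, a rotation vector about the world's x, y, z in degrees, then the opening, from -1 (shut) to 1 (fully open), so that 0 is half open. In form: [[[dx, dy, dz, rx, ry, rz, claw], ...]]. A call has 1 to 10 rows; each row is the pose to reach, as a shift and turn from the pose commanded when the call began; what a row does not reach only later rows make up. A row lasts 1/12 s, in which the tool goes at most 41.7 mm and 7.16 degrees, less where a joint would pass 70% of its speed; a pose out of reach is approached as far as the arm can. A call with a gripper value outside its range is refused whole. The fingers move at their own pace and stop on an object; the grip force is fixed at half the most. Time passes only in rows, so rows that repeat a pose let the fingers close. It gives the time, the measured TCP pose, the force, the opening and the grip force at its end, in the units of the state.
- bot.get_obs(): the state, without advancing time (a new reading comes with each control period).
- optics.capture(name): name is "scene" or "side" or "wrist"; returns (picture, depth): 400x640x3 uint8, red, green, blue; 400x640 float32, m along the optical axis (not along the pixel's ray), 0 where there is no reading.
- optics.calibration(name): a dict with "intrinsics" (3x3 intrinsics, pixels), "k1" (the pictures are not rectified: a ray, as slopes to the right and down, at radius r is drawn at 1 + k1 r^2 times it, then the intrinsics apply), "position" and "attitude" of the camera in the world; the wrist camera has in their place "tool_from_camera" (4x4, takes a point from camera to tool coordinates, whose origin is the TCP and whose axes are the flange's). Camera axes: x right, y down, z forward; pixel columns grow to the right and rows downward; lengths in m; the calibration is good to about 2 mm. A picture is of the moment at which its call begins: read the wrist's pose just before it. calibration takes no time and is no camera call.
- bot.finish_job(): hands the job in; it is judged then, once.
Trained networks look in the newest picture that a camera, given by its name, has taken for a name from the list of things; names that differ only in an ending like _2 or _b are one class to them, and where a whole thing is asked for, a point or a joint stands for the part that bears it (a point fixed in the world has none). Each returns a list of dicts, best first, with "conf" (0 to 1); they miss things now and then, are a little off and sometimes report something else, mostly with a low value. They report only what shows in the picture. A call takes as long as a camera call.
- recognise(camera, name): "extent" ([left, top, width, height] in pixels, round what is visible of it).
- landmark_of(camera, name): "xy" ([column, row] in pixels: a listed point, or the origin of a listed thing).
The state is a dict: "time": time; "q": joint angles; "dq": joint speeds; "joint_torque": joint torques, N m; "ee_pos": TCP position; "eef_rot": TCP orientation; "force": force on the tool from outside, world axes, zero at the start; "torque": the same for the moment, N m; "finger_gap": opening from 0.0 (shut) to 1.0 (fully open); "grip_force": force on a finger pad.
Only numpy, scipy, OpenCV 4.12 (cv2) and the standard library are available. Lean on these libraries where they do the work, as an engineer would, in place of code of your own. Each camera call takes 0.05 s, during which the arm holds its last target. There are 200 camera calls.

### The job

Reload the analyser's leaning, spring-loaded cassette magazine: press the two teal test cassettes and then the orange calibration cassette down into it one after another, each until both brass catches snap out over it, so that the orange one ends on top, where the analyser draws first. A cassette fits only with its panel facing out of the mouth and its cut-out corner at the magazine's dark filled corner. Do not knock over or push away the other things on the bench.

Things in the scene. Friction and masses are not known exactly. Their poses are not given: they have to be found in the camera images.
- teal_cassette_1_mid (a point): centre (half-way up) of the first test cassette: white with a teal top panel, lying flat at the start; 48 mm wide (x), 104 mm long (y), 20 mm high (z), about 70 g. Its +x +y corner is cut out over the full height, 14 mm along x and 12 mm along y, beside a small dark port that the panel leaves free. Grip across the 48 mm
- teal_cassette_2_mid (a point): centre (half-way up) of the second test cassette, same as the first: white with a teal top panel, lying flat at the start; 48 mm wide (x), 104 mm long (y), 20 mm high (z), about 70 g. Its +x +y corner is cut out over the full height, 14 mm along x and 12 mm along y, beside a small dark port that the panel leaves free. Grip across the 48 mm
- orange_cassette_mid (a point): centre (half-way up) of the calibration cassette: white with an orange top panel, lying flat at the start; 48 mm wide (x), 104 mm long (y), 20 mm high (z), about 70 g. Its +x +y corner is cut out over the full height, 14 mm along x and 12 mm along y, beside a small dark port that the panel leaves free. Grip across the 48 mm
- mag_well: well of the magazine, an open white tower leaning 30 degrees from vertical to its front (-x, roughly to the robot). Origin: centre of the well in the plane of the catches' undersides, 112 mm above the bench; +z out of the mouth along the tower, x across (+x far, upper side), y along (+y left). Clear well 51.5 mm (x) by 107.5 mm (y), for cassettes 48 by 104. A loaded cassette has its axes along these
- mag_mouth (a point): centre of the mouth, at z = 16 mm of the well. Four L-shaped corner guides, 5 mm thick, go from the floor (z = -88 mm) straight up to here, then flare out to z = 25 mm. Between them both long sides of the well (at +x and -x) are open over the middle 59 mm at every height: fingers can go down there beside a cassette and open outward
- mag_key (a point): top centre of the dark key block that fills the well's +x +y corner (14 mm along x, 12 mm along y, from the floor up to z = 11 mm of the well): a cassette goes in only with its cut-out corner over this block
- magazine: grey foot of the magazine, fixed to the bench, 150 x 165 mm (x, y), 8 mm thick, with the wedge that carries the tower; origin at the centre of its underside, the well's origin is 17 mm in front of it (-x). Grey catch housings at the tower's ends reach to y = +-81 mm and z = 15 mm of the well, small black pull knobs to y = +-88 mm
- follower (a joint): spring follower, a grey plate in the well: m, 0 with the well empty (its top 2 mm under the catches), grows as it is pressed down, stop at 0.068. It pushes up with 9 N at 0, 12 N at 0.068. Each cassette held adds 0.020 (the first 0.018); a further one is pressed in on top of the last and pushes the stack down
- catch_left (a joint): brass spring catch 16 mm wide in the middle of the +y end, sticking 6.5 mm into the well, flat below (z = 0), bevelled above to z = 10 mm: 0 when sprung out, up to 0.0075 m pushed back, spring 1.5 to 3.4 N. A cassette let go in the mouth rests on the bevels, bottom at z = 8 mm; pressed on until its top is 2 to 6 mm below z = 0 it is past, and the catches snap out over it and hold it
- catch_right (a joint): the same catch at the -y end of the well
- bottle: bystander: amber reagent bottle with a crimson cap, about 93 mm in diameter, 226 mm tall, upright; origin at the centre of its underside
- teal_jar: bystander: screw-cap container with a teal cap, 42 mm in diameter, 88 mm tall, upright; origin at the centre of its underside
- red_vial_a: bystander: small container with a red cap, 26 mm in diameter, 83 mm tall, upright; origin at the centre of its underside
- red_vial_b: bystander: small container with a red cap, 25 mm in diameter, 80 mm tall, upright; origin at the centre of its underside
- brown_vial: bystander: glass vial with a brown ribbed stopper, 21 mm in diameter, 72 mm tall, upright; origin at the centre of its underside
- tube_block: bystander: white foam block with three tubes, 28 x 68 mm (x, y), 83 mm tall, upright; origin at the centre of its underside
- mouse: bystander: black computer mouse, 96 x 62 mm (x, y), 34 mm tall, upright; origin at the centre of its underside

How it is judged:
By the outcome, as a careful person would: the job done as asked, in the order asked, and still so for the second after the job is handed in, with the robot touching nothing.
It also fails if it takes over 72 s, if anything falls off the work surface, if the arm or the gripper's body presses on something with over 40 N, if the wrist force passes 120 N, or if a joint passes its speed limit or range.

## Working session

There is one attempt and no reset: what is moved stays moved. The work goes in short steps, Python scripts to look and compute and a tool call to move; the robot and the scene stay as the last step left them, time stands still between calls to the robot, and variables do not carry over. Pictures are saved under pics/ and viewed, at most 10 in all, crops included, and the job is handed in when it is done.

Besides the shell and the picture viewer there is one more tool, called after "Call:" as a command line: name --argument value ..., lists and objects as JSON in quotes. apply_moves: Moves the arm, as the interface text tells. Its arguments: {"type":"object","properties":{"commands":{"type":"array","items":{"type":"array","items":{"type":"array","items":{"type":"number"}}}}},"required":["commands"]}

```bash
mkdir -p pics
cat > h.py <<'E'
import numpy as np, cv2
from scipy.spatial.transform import Rotation as R
from bench import bot, optics, recognise, landmark_of
def cap(n,save=None):
    o=bot.get_obs(); im,d=optics.capture(n)
    if save: cv2.imwrite('pics/'+save,im[:,:,::-1])
    return o,im,d
def cam(n,o):
    c=optics.calibration(n); K=np.array(c['intrinsics'])
    if n=='wrist':
        T=np.array(c['tool_from_camera']); Q=R.from_quat(o['eef_rot']).as_matrix()
        return K,c['k1'],Q@T[:3,:3],np.array(o['ee_pos'])+Q@T[:3,3]
    a=np.array(c['attitude']); 
    A=R.from_quat(a).as_matrix() if a.size==4 else a
    return K,c['k1'],A,np.array(c['position'])
def ray(n,o,px):
    K,k1,A,p=cam(n,o); px=np.atleast_2d(np.array(px,float))
    s=cv2.undistortPoints(px[:,None],K,np.array([k1,0,0,0.]))[:,0]
    return p,np.c_[s,np.ones(len(s))]@A.T   # unit depth
def onplane(n,o,px,z,nrm=np.array([0,0,1.]),p0=None):
    p,r=ray(n,o,px); p0=np.array([0,0,z]) if p0 is None else p0
    return p+r*(((p0-p)@nrm)/(r@nrm))[:,None]
def cloud(n,o,d):
    v,u=np.nonzero(d>0); p,r=ray(n,o,np.c_[u,v]); return np.c_[u,v],p+r*d[v,u][:,None]
def pt(n,o,d,px):
    u,v=np.round(px).astype(int); w=d[max(v-2,0):v+3,max(u-2,0):u+3]; z=np.median(w[w>0]); p,r=ray(n,o,px); return (p+r*z)[0]
E
python3 - <<'E'
from h import *
np.set_printoptions(precision=3,suppress=True)
o=bot.get_obs(); print(o, bot.tips_ahead)
for n in ['scene','side']:
    o,im,d=cap(n,n+'0.png'); c=optics.calibration(n); print(n,c)
    for k in ['teal_cassette_1_mid','orange_cassette_mid','mag_mouth','mag_key','mag_well','magazine','bottle','teal_jar','red_vial_a','brown_vial','tube_block','mouse']:
        for x in landmark_of(n,k)[:3]:
            try: q=pt(n,o,d,x['xy'])
            except Exception as e: q=None
            print(k,round(x['conf'],2),np.round(x['xy']),q)
E
```

```text
{'time': 0.0, 'q': array([ 1.008,  0.221,  1.528, -0.   ,  1.395, -0.126]), 'dq': array([ 0.001, -0.   ,  0.001, -0.001,  0.001, -0.   ]), 'joint_torque': array([ -0.002, -49.462, -38.737,   0.07 ,   0.057,  -0.   ]), 'ee_pos': array([0.264, 0.566, 0.229]), 'eef_rot': array([ 0.217,  0.976, -0.001, -0.   ]), 'force': array([-0.379, -0.103,  0.026]), 'torque': array([0.01 , 0.02 , 0.005]), 'grip_force': 0.0, 'finger_gap': 1.0017261821696888} 0.008
scene {'intrinsics': array([[371.155,   0.   , 317.918],
       [  0.   , 371.155, 201.257],
       [  0.   ,   0.   ,   1.   ]]), 'k1': -0.06278812951148209, 'position': array([-0.092,  1.055,  0.783]), 'attitude': array([-0.278,  0.836, -0.449,  0.151])}
teal_cassette_1_mid 0.68 [396. 188.] [ 0.411 -0.128  0.021]
orange_cassette_mid 0.94 [319. 246.] [0.441 0.342 0.029]
mag_mouth 0.65 [336. 163.] [0.229 0.576 0.482]
mag_well 0.52 [335. 164.] [0.23  0.578 0.481]
magazine 0.75 [328. 186.] [0.235 0.59  0.44 ]
bottle 0.6 [286. 224.] [0.317 0.617 0.334]
teal_jar 0.52 [248. 238.] [0.641 0.453 0.033]
red_vial_a 0.62 [256. 287.] [0.476 0.583 0.026]
[... 432 characters left out ...]
0.688,  0.687]), 'attitude': array([ 0.874,  0.011, -0.016, -0.485])}
teal_cassette_1_mid 0.73 [274. 319.] [ 0.419 -0.113  0.021]
orange_cassette_mid 0.53 [297. 209.] [0.433 0.33  0.02 ]
mag_mouth 0.8 [363. 251.] [0.619 0.021 0.105]
mag_key 0.62 [370. 238.] [0.636 0.039 0.13 ]
mag_well 0.77 [363. 254.] [0.618 0.008 0.107]
magazine 0.83 [369. 292.] [ 0.63  -0.065  0.06 ]
bottle 0.79 [355. 220.] [0.613 0.254 0.031]
red_vial_a 0.58 [317. 179.] [0.487 0.561 0.002]
red_vial_a 0.46 [336. 240.] [0.557 0.184 0.01 ]
brown_vial 0.55 [342. 356.] [ 0.569 -0.192  0.007]
tube_block 0.92 [385. 350.] [ 0.654 -0.197  0.033]
mouse 0.77 [288. 183.] [0.386 0.504 0.016]
mouse 0.39 [299. 250.] [0.456 0.127 0.02 ]
```

View pics/scene0.png

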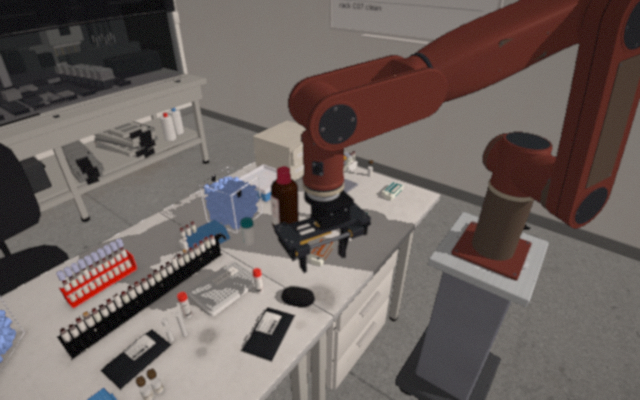

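View pics/side0.png

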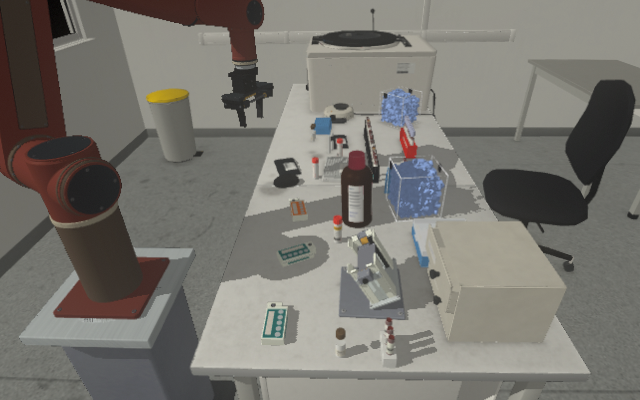

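The side view shows teal cassettes at (275,323) and (296,253), the orange one at (299,210) and the magazine at (370,280). A red vial at (337,228), a brown vial at (341,343) and the tube block at (389,345) stand close by. I'll go over them for a wrist view.

Call:
apply_moves --commands '[[[2, -3, 3, 0, 0, 0, 1], [4, -6, 6, 0, 0, 0, 1], [6, -9.5, 9, 0, 0, 0, 1], [8, -13, 12, 0, 0, 0, 1], [10, -17, 15, 0, 0, 0, 1], [12, -21, 17, 0, 0, 0, 1], [14, -25, 18, 0, 0, 0, 1], [16, -29, 18, 0, 0, 0, 1], [16, -32, 18, 0, 0, 0, 1], [16, -32, 18, 0, 0, 0, 1]]]'

```text
time: 2.13
ee_pos: [0.425, 0.2442, 0.4115]
eef_rot: [0.217, 0.976, 0.0, 0.001]
force: [0.8, 0.1, 0.1]
finger_gap: 1.002
grip_force: 0.0
```

```bash
cat > look.py <<'E'
from h import *
import sys
np.set_printoptions(precision=3,suppress=True)
o,im,d=cap('wrist',sys.argv[1]); print(o['time'],o['ee_pos'],o['eef_rot'],o['q'])
K,k1,A,p=cam('wrist',o); print('cam',p,A[:,2])
for k in sys.argv[2:]:
    for x in landmark_of('wrist',k)[:3]:
        print(k,round(x['conf'],2),np.round(x['xy']),pt('wrist',o,d,x['xy']))
# white/teal tops: points 12..28 mm high
uv,P=cloud('wrist',o,d); m=(P[:,2]>.014)&(P[:,2]<.027)
M=np.zeros(d.shape,np.uint8); M[uv[m,1],uv[m,0]]=255
M=cv2.morphologyEx(M,cv2.MORPH_OPEN,np.ones((5,5)))
n,L,S,C=cv2.connectedComponentsWithStats(M)
lab=L[uv[:,1],uv[:,0]]
for i in range(1,n):
    if S[i,4]<300: continue
    q=P[lab==i]; zt=np.median(q[:,2]); r=cv2.minAreaRect((q[:,:2]*1000).astype(np.float32))
    print('blob',S[i],'z',zt,'rect mm',np.round(r[0],1),np.round(r[1],1),round(r[2],1))
E
python3 look.py w1.png teal_cassette_1_mid orange_cassette_mid mag_mouth mag_key
```

```text
2.1333 [0.425 0.244 0.412] [0.217 0.976 0.    0.001] [ 0.361 -0.161  1.584 -0.     1.717 -0.773]
cam [0.357 0.275 0.567] [ 0.247 -0.115 -0.962]
teal_cassette_1_mid 0.92 [137. 234.] [ 0.42  -0.11   0.022]
orange_cassette_mid 0.87 [380. 128.] [0.432 0.338 0.021]
orange_cassette_mid 0.65 [266. 192.] [0.449 0.128 0.021]
mag_mouth 0.85 [227. 342.] [ 0.624 -0.017  0.114]
mag_key 0.95 [261. 342.] [0.634 0.042 0.133]
blob [456   9  27  53 573] z 0.021703874864850814 rect mm [363.9 511.5] [37.5 74.9] 71.4
blob [ 522   79  105   91 5886] z 0.02374646898523569 rect mm [560.6 628.3] [162.6 104. ] 86.2
blob [ 350   94   63   62 1975] z 0.021447228485233505 rect mm [430.7 344.9] [ 48.8 104. ] 12.4
blob [ 232  164   64   52 1740] z 0.021683974790881244 rect mm [448.3 124.2] [104.8  49.1] 26.9
blob [106 212  57  28 999] z 0.021509488820309897 rect mm [ 417.5 -113.3] [105.6  46.9] 86.4
```

View pics/w1.png

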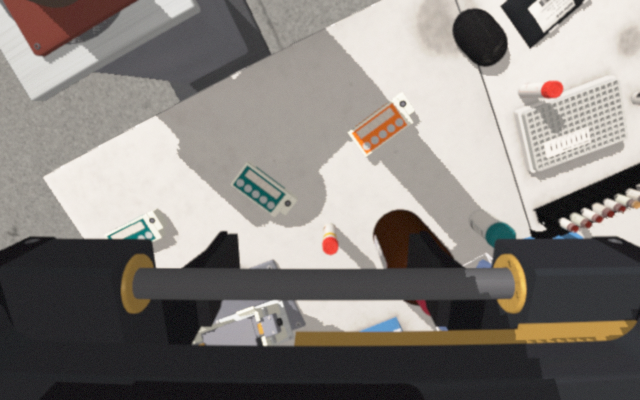

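Run:
```python
from h import *
np.set_printoptions(precision=4,suppress=True)
# magazine via current wrist + side: points above 30mm near
for n in ['side','wrist']:
    o,im,d=cap(n); uv,P=cloud(n,o,d)
    m=(abs(P[:,0]-.63)<.1)&(abs(P[:,1]-.0)<.11)
    q=P[m]; print(n,m.sum())
    f=q[(q[:,2]>.004)&(q[:,2]<.013)&(q[:,0]>.53)]; r=cv2.minAreaRect((f[:,:2]*1000).astype(np.float32)); print('foot',r,np.median(f[:,2]))
    # foot mask edges
    t=q[q[:,2]>.03]; print('tower',t.min(0),t.max(0))
    for k in ['mag_mouth','mag_key','mag_well','magazine']:
        for x in landmark_of(n,k)[:1]:
            z={'mag_mouth':.112+.016*.866,'mag_well':.112,'magazine':0}.get(k,None)
            print(k,x['conf'],x['xy'], onplane(n,o,x['xy'],z) if z is not None else pt(n,o,d,x['xy']))
    b=im if n=='wrist' else None
    if n=='wrist': cv2.imwrite('pics/m1.png',cv2.resize(im[120:280,200:460] if 0 else im[260:400,100:400],None,fx=2.6,fy=2.6,interpolation=3)[:,:,::-1])
    else: cv2.imwrite('pics/m2.png',cv2.resize(im[220:330,300:440],None,fx=5,fy=5,interpolation=3)[:,:,::-1])
```

```text
side 7678
foot ((629.3871459960938, 5.5027008056640625), (207.51519775390625, 188.06924438476562), 89.43566131591797) 0.009376055010064888
tower [ 0.5797 -0.0955  0.0301] [0.7044 0.0757 0.1535]
mag_mouth 0.59 [362.1, 250.2] [[ 0.6152 -0.0008  0.1259]]
mag_key 0.68 [370.3, 239.7] [0.6364 0.0356 0.128 ]
mag_well 0.86 [361.6, 254.5] [[0.6147 0.0007 0.112 ]]
magazine 0.85 [369.5, 293.0] [[ 0.6376 -0.0096  0.    ]]
wrist 5865
foot ((637.9404907226562, -6.16839599609375), (161.62646484375, 150.54891967773438), 87.77169036865234) 0.009295397761689528
tower [ 0.5809 -0.0662  0.0302] [0.7002 0.0804 0.1447]
mag_mouth 0.72 [226.8, 342.6] [[ 0.6161 -0.0061  0.1259]]
mag_key 0.73 [396.5, 234.0] [0.5691 0.2957 0.103 ]
mag_well 0.57 [228.6, 343.5] [[ 0.627  -0.0133  0.112 ]]
magazine 0.78 [249.3, 309.1] [[ 0.6416 -0.0099  0.    ]]
```

Each cassette's port marks its +y end: orange at (404,103), the near teal (B) at (288,203), the far teal (A) at (152,219). Their yaws are therefore about 12.4°, -63° and -4°. I'll take teal B first.

Call:
apply_moves --commands '[[[0.3, -1.5, -2, 0, 0, -7, 1], [0.6, -3, -4, 0, 0, -14, 1], [0.9, -4.5, -6, 0, 0, -21, 1], [1.2, -6, -8, 0, 0, -28, 1], [1.5, -7.5, -10, 0, 0, -35, 1], [1.8, -9, -12, 0, 0, -42, 1], [2.1, -10.5, -14, 0, 0, -49, 1], [2.3, -12, -16, 0, 0, -56, 1], [2.3, -12, -18, 0, 0, -63, 1], [2.3, -12, -20, 0, 0, -70, 1]]]'

```text
time: 3.72
ee_pos: [0.4475, 0.1255, 0.2097]
eef_rot: [0.74, 0.673, 0.0, 0.0]
force: [0.6, 0.2, 1.2]
finger_gap: 1.004
grip_force: 0.0
```

Call:
apply_moves --commands '[[[0, 0, -0.5, 0, 0, -7, 1], [0, 0, -1, 0, 0, -14, 1], [0, 0, -1, 0, 0, -21, 1], [0, 0, -1, 0, 0, -28, 1], [0, 0, -1, 0, 0, -35, 1], [0, 0, -1, 0, 0, -42, 1], [0, 0, -1, 0, 0, -49, 1], [0, 0, -1, 0, 0, -56, 1], [0, 0, -1, 0, 0, -58, 1], [0, 0, -1, 0, 0, -58, 1]]]'

```text
time: 4.55
ee_pos: [0.4474, 0.1264, 0.2006]
eef_rot: [0.973, 0.233, 0.0, -0.0]
force: [-0.0, -1.1, 0.6]
finger_gap: 0.998
grip_force: 0.0
```

```bash
cat >> look.py <<'E'
Q=R.from_quat(o['eef_rot']).as_matrix(); print('tool y angle',np.degrees(np.arctan2(Q[1,1],Q[0,1])),'tool z',Q[:,2])
E
python3 look.py w2.png teal_cassette_1_mid
```

```text
4.55 [0.447 0.126 0.201] [ 0.973  0.233  0.    -0.   ] [ 0.105 -0.148  1.962  0.     1.327  1.207]
cam [0.513 0.159 0.356] [-0.242 -0.123 -0.963]
blob [  58   56  112   74 5386] z 0.021366132231218388 rect mm [431.5 344.7] [ 48.6 105.8] 11.6
blob [ 301  125   50  102 4683] z 0.021563350617240074 rect mm [448.3 123.8] [103.6  48.2] 26.5
tool y angle -63.09233441433199 tool z [ 0.  0. -1.]
```

Call:
apply_moves --commands '[[[0.1, -0.26, -4, 0, 0, -0.4, 1], [0.1, -0.26, -8, 0, 0, -0.4, 1], [0.1, -0.26, -12, 0, 0, -0.4, 1], [0.1, -0.26, -16, 0, 0, -0.4, 1], [0.1, -0.26, -18, 0, 0, -0.4, 0.6], [0.1, -0.26, -19, 0, 0, -0.4, 0.4], [0.1, -0.26, -19, 0, 0, -0.4, -1], [0.1, -0.26, -19, 0, 0, -0.4, -1], [0.1, -0.26, -19, 0, 0, -0.4, -1], [0.1, -0.26, -19, 0, 0, -0.4, -1]]]'

```text
time: 5.48
ee_pos: [0.4493, 0.1238, 0.0114]
eef_rot: [0.973, 0.23, 0.001, 0.0]
force: [1.0, 0.0, -0.7]
finger_gap: 0.635
grip_force: 0.0
```

Call:
apply_moves --commands '[[[0, 0, 0, 0, 0, 0, -1], [0, 0, 0, 0, 0, 0, -1], [0, 0, 0, 0, 0, 0, -1], [0, 0, 0, 0, 0, 0, -1], [0, 0, 2, 0, 0, 0, -1], [0, 0, 5, 0, 0, 0, -1], [0, 0, 9, 0, 0, 7, -1], [0.5, -1, 13, 0, 0, 14, -1], [1, -3, 17, 0, 0, 21, -1], [2, -5, 21, 0, 0, 28, -1]]]'

```text
time: 6.32
ee_pos: [0.466, 0.0769, 0.2157]
eef_rot: [0.887, 0.462, -0.0, -0.0]
force: [1.5, -0.4, -1.3]
finger_gap: 0.547
grip_force: 30.0
```

```bash
cat >> h.py <<'E'
def target(p,yaw,tilt=30.,o=None):
    """shift (cm) and rotvec (deg) to TCP p with tool y along (yaw) well x, tilted"""
    o=o or bot.get_obs()
    Rw=R.from_euler('z',yaw,degrees=True)*R.from_euler('y',-tilt,degrees=True)
    T=Rw*R.from_matrix(np.array([[0,1,0],[1,0,0],[0,0,-1.]]).T)
    rv=(T*R.from_quat(o['eef_rot']).inv()).as_rotvec(degrees=True)
    return np.round((np.array(p)-o['ee_pos'])*100,2),np.round(rv,2)
def well(p,yaw,org):
    return np.array(org)+(R.from_euler('z',yaw,degrees=True)*R.from_euler('y',-30,degrees=True)).apply(np.array(p)/1000)
E
python3 -c "
from h import *
print(target(well([0,-70,140],-2.2,[.621,-.006,.112]),-2.2))"
```

```text
(array([  8.24, -15.01,   1.76]), array([ -9.69, -28.84,  32.02]))
```

Call:
apply_moves --commands '[[[1, -2, 1.5, -1.4, -4.1, 4.6, -1], [2, -4, 3, -2.8, -8.2, 9.2, -1], [3, -6, 3, -4.2, -12.3, 13.8, -1], [4.2, -8, 3, -5.6, -16.4, 18.4, -1], [5.5, -10.5, 2.5, -7, -20.5, 23, -1], [7, -13, 2, -8.4, -25, 27.6, -1], [8.24, -15, 1.8, -9.7, -28.84, 32, -1], [8.24, -15, 1.8, -9.7, -28.84, 32, -1], [8.24, -15, 1.8, -9.7, -28.84, 32, -1]]]'

```text
time: 7.07
ee_pos: [0.548, -0.0745, 0.2302]
eef_rot: [0.7, 0.666, 0.18, 0.185]
force: [-0.9, -0.2, 0.3]
finger_gap: 0.55
grip_force: 30.0
```

```bash
python3 look.py w3.png mag_mouth mag_key mag_well teal_cassette_1_mid
```

```text
7.0667 [ 0.548 -0.074  0.23 ] [0.7   0.666 0.18  0.185] [-0.38  -0.351  2.155  0.222  0.854 -0.436]
cam [0.475 0.002 0.365] [ 0.466 -0.291 -0.835]
mag_mouth 0.63 [323. 107.] [ 0.62  -0.009  0.111]
mag_key 0.58 [351.  40.] [0.635 0.04  0.133]
mag_well 0.63 [324. 107.] [ 0.621 -0.009  0.111]
teal_cassette_1_mid 0.83 [ 85. 240.] [ 0.424 -0.111  0.022]
blob [400  36   8  73 470] z 0.020721809915193762 rect mm [791.9  22.8] [87.  6.] 88.5
blob [  35  184   79   83 4327] z 0.021507664720100128 rect mm [420.6 -97.1] [48.2 71.7] 1.4
tool y angle -2.905719271328783 tool z [ 0.498 -0.02  -0.867]
```

View pics/w3.png

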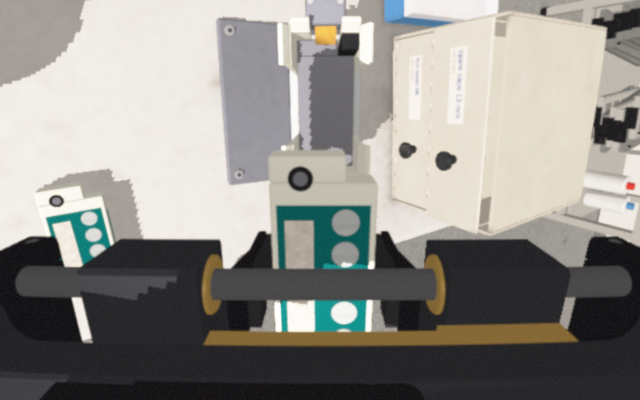

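The held cassette's cut-out at (360,155) is on the key side of the magazine, whose dark block shows at (349,43). Next, fit the well and the held cassette from this same depth view.

```bash
cat > fit.py <<'E'
from h import *
import sys
np.set_printoptions(precision=2,suppress=True,linewidth=150)
o,im,d=cap('wrist'); uv,P=cloud('wrist',o,d)
np.savez('fit.npz',im=im,d=d,P=P,uv=uv,pos=o['ee_pos'],rot=o['eef_rot'])
yaw,org=-2.2,[.621,-.006,.112]
Rw=(R.from_euler('z',yaw,degrees=True)*R.from_euler('y',-30,degrees=True)).as_matrix()
W=(P-org)@Rw*1000
tool=(R.from_quat(o['eef_rot']).as_matrix().T@(P-o['ee_pos']).T).T*1000
# held cassette top in tool frame
t=tool[(abs(tool[:,2]+9)<7)&(abs(tool[:,1])<26)&(tool[:,0]>15)&(tool[:,0]<65)]
print('cass tool: z',np.median(t[:,2]),'y',np.percentile(t[:,1],[1,99]),'x end',np.percentile(t[:,0],[95,99,100]))
def ortho(W,x0,x1,y0,y1,zl,s=4):
    H=np.zeros(((y1-y0)*s,(x1-x0)*s,3),np.uint8); Z=np.full(H.shape[:2],-999.)
    m=(W[:,0]>x0)&(W[:,0]<x1-1)&(W[:,1]>y0+1)&(W[:,1]<y1)&(W[:,2]>zl[0])&(W[:,2]<zl[1])
    for w,c in zip(W[m],im[uv[m,1],uv[m,0]]):
        r=int((y1-w[1])*s);q=int((w[0]-x0)*s)
        if w[2]>Z[r,q]:
            H[r:r+4,q:q+4]=c if not HT else cv2.applyColorMap(np.uint8([[np.clip((w[2]-zl[0])/(zl[1]-zl[0])*255,0,255)]]),2)[0,0]; Z[r,q]=w[2]
    return H
HT=0; a=ortho(W,-50,50,-20,90,(-100,40)); HT=1; b=ortho(W,-50,50,-20,90,(-10,32))
for h in (a,b):
    for k in range(-50,50,10): cv2.putText(h,str(k),((k+50)*4,438),0,.35,(255,255,255)); h[430:,(k+50)*4]=255
    for k in range(-20,90,10): h[(90-k)*4-1,:8]=255
cv2.imwrite('pics/orth.png',np.hstack([a,b])[:,:,::-1])
E
python3 fit.py
```

```text
cass tool: z -10.1100796865927 y [-22.88  23.7 ] x end [49.74 50.81 50.98]
```

View pics/orth.png

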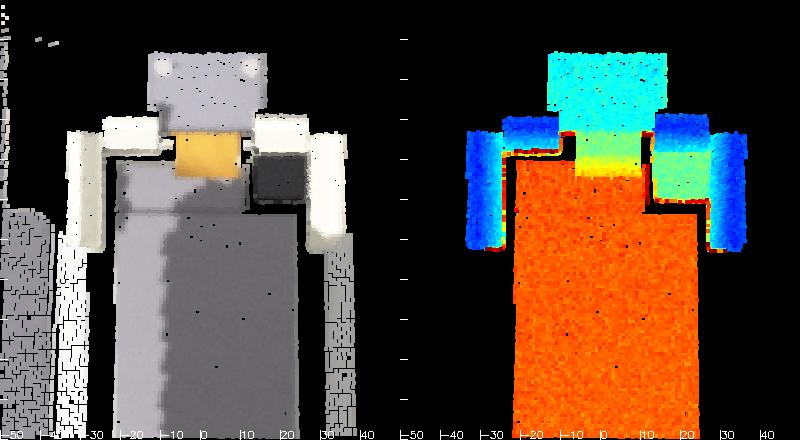

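```bash
cat > fit2.py <<'E'
from h import *
np.set_printoptions(precision=2,suppress=True,linewidth=150)
f=np.load('fit.npz'); P=f['P']; yaw,org=-2.2,[.621,-.006,.112]
Rw=(R.from_euler('z',yaw,degrees=True)*R.from_euler('y',-30,degrees=True)).as_matrix(); W=(P-org)@Rw*1000
x,y,z=W.T
fo=(z<-0)&(z>-8)&(abs(x-1)<28)&(y<35)
print('follower z',np.median(z[fo]))
Y=np.arange(-18,34,3.)
L=[np.percentile(x[fo&(abs(y-k)<1.5)],[.5,99.5]) for k in Y]; L=np.array(L)
for i in (0,1): print('edge',np.polyfit(Y,L[:,i],1))
print('follower tilt',np.linalg.lstsq(np.c_[x,y,np.ones_like(x)][fo],z[fo],rcond=None)[0])
g=(z>12)&(z<32)&(y>28)&(y<46)
for s in (-1,1):
    m=g&(s*x>20)&(s*x<40); print('guide inner',s,np.percentile(s*x[m],[.5,2,98,99.5]),'z',np.percentile(z[m],[2,50,98]))
m=(z>10)&(z<32)&(y>48)&(y<62)&(x>-24)&(x<-12); print('end guide y',np.percentile(y[m],[.5,2,98]),'z',np.percentile(z[m],98))
m=(z>0)&(z<20)&(y>42)&(y<52)&(x>14)&(x<25); print('key z',np.median(z[m]),'x,y',np.percentile(x[m],[1,99]),np.percentile(y[m],[1,99]))
m=(z>5)&(z<25)&(y>60)&(y<78)&(abs(x-1)<12); print('housing z',np.median(z[m]))
m=(z>0)&(z<14)&(y>46.5)&(y<55)&(abs(x-1)<12); print('catch',np.percentile(x[m],[1,99]),np.percentile(y[m],[1,99]))
E
python3 fit2.py
```

```text
follower z -0.8728134444142175
edge [ -0.05 -21.59]
edge [ 0.04 23.97]
follower tilt [-0.   -0.   -0.95]
guide inner -1 [24.35 24.42 33.31 33.43] z [13.8  22.3  25.71]
guide inner 1 [20.66 21.49 35.59 35.73] z [12.18 22.02 25.99]
end guide y [51.78 51.9  60.73] z 25.93678761169394
key z 11.980827439052115 x,y [14.61 24.7 ] [42.15 51.92]
housing z 15.989700638997174
catch [-8.27 12.72] [46.82 54.82]
```

```bash
cat >> h.py <<'E'
YAW=-2.2
ORG=well([1.2,-1.8,1.0],YAW,[.621,-.006,.112])
def W2(x,y,z): 
    s,r=target(well([x,y,z],YAW,ORG),YAW); return s,r
def inwell(): 
    o=bot.get_obs(); Rw=(R.from_euler('z',YAW,degrees=True)*R.from_euler('y',-30,degrees=True)).as_matrix()
    return (o['ee_pos']-ORG)@Rw*1000, Rw.T@o['force'], o['time'],o['finger_gap']
E
python3 -c "
from h import *
print(ORG,inwell(),W2(-.4,1.1,50),W2(-.4,1.1,32), W2(-.4,1.1,-14.5))"
```

```text
[ 0.62146973 -0.00781937  0.11346603] (array([ -0.7085476 , -67.11592823, 137.71715581]), array([ 0.18107221, -0.54031263, -0.30097348]), 7.3667, 0.5483420478107387) (array([ 4.67,  6.65, -7.58]), array([-0.23,  0.04,  0.34])) (array([ 5.57,  6.61, -9.14]), array([-0.23,  0.04,  0.34])) (array([  7.89,   6.52, -13.17]), array([-0.23,  0.04,  0.34]))
```

Call:
apply_moves --commands '[[[0.6, 2.2, -0.5, -0.23, 0.04, 0.34, -1], [1.5, 4.4, -2, -0.23, 0.04, 0.34, -1], [2.8, 6.65, -4.4, -0.23, 0.04, 0.34, -1], [4.0, 6.65, -6.5, -0.23, 0.04, 0.34, -1], [4.67, 6.65, -7.58, -0.23, 0.04, 0.34, -1], [5.0, 6.64, -8.1, -0.23, 0.04, 0.34, -1], [5.17, 6.63, -8.45, -0.23, 0.04, 0.34, -1], [5.17, 6.63, -8.45, -0.23, 0.04, 0.34, -1]]]'

```text
time: 8.03
ee_pos: [0.601, -0.0064, 0.1473]
eef_rot: [0.696, 0.67, 0.179, 0.186]
force: [-0.6, -0.4, -0.4]
finger_gap: 0.549
grip_force: 30.0
```

```bash
python3 -c "
from h import *
o,im,d=cap('side'); cv2.imwrite('pics/s1.png',cv2.resize(im[200:330,290:450],None,fx=4,fy=4,interpolation=2)[:,:,::-1])
print(inwell(),W2(-.4,1.1,20),W2(-.4,1.1,-14.5))"
```

```text
(array([-0.33939251,  0.32046145, 40.08513345]), array([-0.32270603, -1.11373546, -0.86107037]), 8.0833, 0.5486338381842897) (array([ 1.  ,  0.04, -1.74]), array([0.01, 0.01, 0.06])) (array([ 2.72, -0.03, -4.73]), array([0.01, 0.01, 0.06]))
```

View pics/s1.png

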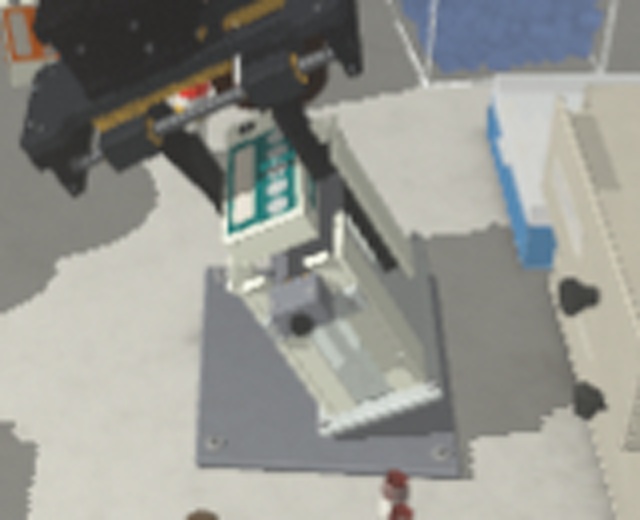

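The cassette (265,180 in the crop) sits squarely above the mouth, so I'll go in.

Call:
apply_moves --commands '[[[0.4, 0.04, -0.7, 0, 0, 0, -1], [0.7, 0.04, -1.25, 0, 0, 0, -1], [1.0, 0.04, -1.74, 0, 0, 0, -1], [1.0, 0.04, -1.74, 0, 0, 0, -1]]]'

```text
time: 8.42
ee_pos: [0.6108, -0.0064, 0.1291]
eef_rot: [0.697, 0.669, 0.179, 0.186]
force: [-0.6, 0.7, -0.9]
finger_gap: 0.548
grip_force: 30.0
```

```bash
python3 -c "
from h import *
print(inwell(),W2(-.4,1.1,10),W2(-.4,1.1,-14.5))"
```

```text
(array([-1.49715546,  1.03061174, 18.87135898]), array([-0.94459183,  0.69261091, -0.45042508]), 8.4167, 0.5478935609174087) (array([ 0.54, -0.01, -0.71]), array([-0.02, -0.07,  0.08])) (array([ 1.76, -0.06, -2.84]), array([-0.02, -0.07,  0.08]))
```

Call:
apply_moves --commands '[[[0.3, 0, -0.4, 0, 0, 0, -1], [0.54, -0.01, -0.71, 0, 0, 0, -1], [0.8, -0.02, -1.2, 0, 0, 0, -1], [1.1, -0.03, -1.7, 0, 0, 0, -1], [1.4, -0.05, -2.2, 0, 0, 0, -1], [1.65, -0.06, -2.65, 0, 0, 0, -1], [1.76, -0.06, -2.84, 0, 0, 0, -1], [1.76, -0.06, -2.84, 0, 0, 0, -1]]]'

```text
time: 9.08
ee_pos: [0.6292, -0.0071, 0.102]
eef_rot: [0.696, 0.669, 0.18, 0.187]
force: [-5.3, 0.6, 7.1]
finger_gap: 0.547
grip_force: 30.0
```

```bash
python3 -c "
from h import *
print(inwell(),W2(-.4,1.1,-14.5))"
```

```text
(array([  0.93138619,   1.05647052, -13.81168986]), array([-1.04454894,  0.38058328,  8.81315882]), 9.0833, 0.5465611947299258) (array([-0.08,  0.01, -0.13]), array([0.01, 0.04, 0.07]))
```

Call:
apply_moves --commands '[[[-0.03, 0, -0.2, 0, 0, 0, -1], [-0.03, 0, -0.2, 0, 0, 0, -1]]]'

```text
time: 9.25
ee_pos: [0.6297, -0.0071, 0.101]
eef_rot: [0.696, 0.669, 0.18, 0.188]
force: [-3.0, 0.3, 7.9]
finger_gap: 0.553
grip_force: 30.0
```

```bash
cat > chk.py <<'E'
from h import *
import sys
np.set_printoptions(precision=2,suppress=True)
print(inwell())
o,im,d=cap('wrist',sys.argv[1]); uv,P=cloud('wrist',o,d)
t=(P-o['ee_pos'])@R.from_quat(o['eef_rot']).as_matrix()*1000
Rw=(R.from_euler('z',YAW,degrees=True)*R.from_euler('y',-30,degrees=True)).as_matrix(); W=(P-ORG)@Rw*1000
m=(abs(W[:,0])<20)&(W[:,1]>15)&(W[:,1]<38)&(W[:,2]>-60)&(W[:,2]<30)
print('top z: tool',np.median(t[m,2]),'well',np.median(W[m,2]),m.sum())
m=(abs(W[:,0])<6)&(W[:,1]>40)&(W[:,1]<58)&(W[:,2]>-30)&(W[:,2]<30)
c=im[uv[m,1],uv[m,0]].astype(int); b=(c[:,0]-c[:,2]>60); print('brass y,z',np.percentile(W[m][b],[2,50,98],axis=0)[:,1:] if b.sum() else None,b.sum())
E
python3 chk.py w4.png
```

```text
(array([  0.87,   1.03, -14.84]), array([1.34, 0.14, 8.37]), 9.25, 0.5527662492679475)
top z: tool -10.288114873678325 well -4.578702349383237 4424
brass y,z [[48.08  2.78]
 [53.74  9.57]
 [57.92 11.36]] 701
```

Call:
apply_moves --commands '[[[0, 0, 0, 0, 0, 0, 0.4], [0, 0, 0, 0, 0, 0, 0.5], [0, 0, 0, 0, 0, 0, 0.5], [-1, 0.04, 1.73, 0, 0, 0, 0.5], [-2.5, 0.1, 4.33, 0, 0, 0, 0.5], [-4.2, 0.17, 7.3, 0, 0, 0, 0.5], [-6, -1.5, 10.4, 0, 0, 0, 0.8], [-7.5, -5, 12, 0, 0, 0, 1], [-7.5, -7, 12, 0, 0, 0, 1], [-7.5, -7, 12, 0, 0, 0, 1]]]'

```text
time: 10.13
ee_pos: [0.5539, -0.0804, 0.2223]
eef_rot: [0.697, 0.668, 0.18, 0.189]
force: [0.6, 0.1, 1.2]
finger_gap: 0.952
grip_force: 0.0
```

```bash
python3 chk.py w5.png
python3 - <<'E'
from h import *
print(target([.4195,-.113,.2],-3.6,0))
E
```

```text
(array([ -1.65, -75.16, 126.63]), array([1.12, 0.1 , 0.79]), 10.1333, 0.9515813607040032)
top z: tool 125.5402972321459 well 0.6245963368077468 1609
brass y,z [[47.76  2.47]
 [52.39  8.51]
 [57.87 11.22]] 279
(array([-13.38,  -3.41,  -2.06]), array([ 1.63, 30.05, -1.12]))
```

View pics/w5.png

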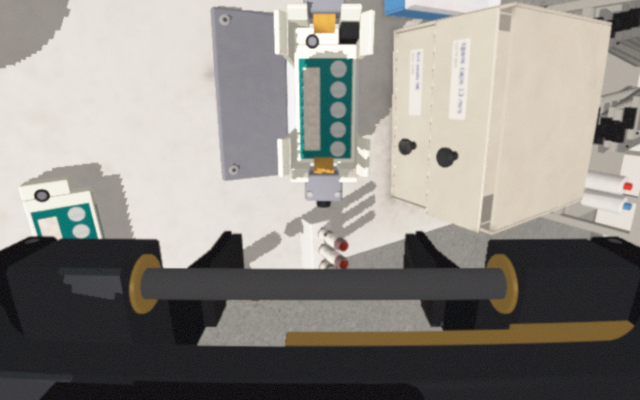

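The first cassette is held under both catches at (325,20) and (323,165). On to teal A.

Call:
apply_moves --commands '[[[-2, -0.6, 0, 0.3, 6, -0.2, 1], [-5, -1.4, 0, 0.7, 12, -0.4, 1], [-8, -2.2, 0, 1, 18, -0.7, 1], [-11, -3, -1, 1.3, 24, -0.9, 1], [-13.4, -3.4, -2, 1.63, 30, -1.1, 1], [-13.4, -3.4, -2, 1.63, 30, -1.1, 1], [-13.4, -3.4, -2, 1.63, 30, -1.1, 1]]]'

```text
time: 10.77
ee_pos: [0.4196, -0.11, 0.1982]
eef_rot: [0.728, 0.686, 0.001, -0.002]
force: [1.0, -0.1, 0.1]
finger_gap: 1.003
grip_force: 0.0
```

```bash
python3 look.py w6.png; python3 - <<'E'
E
```

```text
10.7667 [ 0.42  -0.11   0.198] [ 0.728  0.686  0.001 -0.002] [-0.441 -0.228  2.035  0.003  1.337 -0.382]
cam [ 0.424 -0.037  0.354] [-0.017 -0.267 -0.963]
blob [ 538    0   31  117 1610] z 0.02159375554630344 rect mm [639.8  -9.4] [103.8  15.6] 87.8
blob [ 297  129   55  103 4697] z 0.021592946145986225 rect mm [ 420.9 -114. ] [ 48.  104.2] 0.5
blob [537 199  13  40 300] z 0.0199081479949601 rect mm [ 646.1 -168.2] [43.8  8.6] 79.4
tool y angle -3.4017159887250537 tool z [-0.001  0.004 -1.   ]
```

Call:
apply_moves --commands '[[[0.1, -0.4, -4, 0.2, 0, 3.9, 1], [0.13, -0.4, -8, 0.2, 0, 3.9, 1], [0.13, -0.4, -12, 0.2, 0, 3.9, 1], [0.13, -0.4, -16, 0.2, 0, 3.9, 0.6], [0.13, -0.4, -18, 0.2, 0, 3.9, 0.4], [0.13, -0.4, -18.7, 0.2, 0, 3.9, 0.3], [0.13, -0.4, -18.7, 0.2, 0, 3.9, 0.2], [0.13, -0.4, -18.7, 0.2, 0, 3.9, -1], [0.13, -0.4, -18.7, 0.2, 0, 3.9, -1], [0.13, -0.4, -18.7, 0.2, 0, 3.9, -1]]]'

```text
time: 11.65
ee_pos: [0.4224, -0.1157, 0.0148]
eef_rot: [0.704, 0.71, 0.002, -0.0]
force: [0.1, 0.3, -0.4]
finger_gap: 0.558
grip_force: 0.3
```

Call:
apply_moves --commands '[[[0, 0, 0, 0, 0, 0, -1], [0, 0, 0, 0, 0, 0, -1], [0, 0, 0, 0, 0, 0, -1], [0, 0, 2, 0, 0, 0, -1], [0, 0, 5, 0, 0, 0, -1], [0, 0, 9, 0, 0, 0, -1], [0, 0, 13, 0, 0, 0, -1], [0, 0, 17, 0, 0, 0, -1], [0, 0, 20, 0, 0, 0, -1], [0, 0, 20, 0, 0, 0, -1]]]'

```text
time: 12.48
ee_pos: [0.4245, -0.1168, 0.2212]
eef_rot: [0.704, 0.71, 0.004, 0.004]
force: [0.3, -0.6, -0.7]
finger_gap: 0.546
grip_force: 30.0
```

Run:
```python
from h import *
print(W2(0,-70,137),bot.get_obs()['finger_gap'])
```

```text
(array([12.59,  4.16,  1.09]), array([ -0.42, -29.32,  -2.61])) 0.5464657910688896
```

Call:
apply_moves --commands '[[[2, 0.8, 1.5, -0.1, -6, -0.5, -1], [5, 1.6, 2, -0.2, -12, -1, -1], [8, 2.4, 2, -0.3, -18, -1.5, -1], [11, 3.2, 1.5, -0.4, -24, -2, -1], [12.6, 4.16, 1.1, -0.4, -29.3, -2.6, -1], [12.6, 4.16, 1.1, -0.4, -29.3, -2.6, -1], [12.6, 4.16, 1.1, -0.4, -29.3, -2.6, -1]]]'

```text
time: 13.07
ee_pos: [0.5449, -0.0726, 0.2223]
eef_rot: [0.697, 0.672, 0.176, 0.178]
force: [0.3, 0.2, -0.9]
finger_gap: 0.544
grip_force: 30.0
```

```bash
python3 fit.py; python3 fit2.py
python3 - <<'E'
from h import *
print(inwell(),W2(0,0,40))
E
```

```text
cass tool: z -6.493845545788059 y [-22.9   23.71] x end [51.92 53.72 54.02]
follower z -0.2835431888867662
edge [-0.25 -8.04]
edge [0.06 9.28]
follower tilt [ 0.01 -0.01 -0.99]
guide inner -1 [24.3  24.33 33.29 33.36] z [15.59 22.51 26.12]
guide inner 1 [20.5  21.88 35.72 35.98] z [12.32 21.57 26.04]
end guide y [51.85 51.93 61.03] z 25.894892361900126
key z 12.23374473741844 x,y [14.31 24.89] [42.52 51.97]
housing z 16.05355527552983
catch [-10.5  12.9] [46.57 54.83]
(array([ -8.25199426, -68.35670674, 132.00409065]), array([-0.36464775, -1.0725063 , -0.20790615]), 13.1167, 0.5469923469917909) (array([ 5.57,  6.63, -7.56]), array([-0.34, -0.89, -0.24]))
```

Call:
apply_moves --commands '[[[1.4, 2.2, -0.5, -0.3, -0.9, -0.2, -1], [2.2, 4.4, -2, -0.3, -0.9, -0.2, -1], [3.4, 6.4, -4.4, -0.3, -0.9, -0.2, -1], [4.6, 6.44, -6, -0.3, -0.9, -0.2, -1], [5.2, 6.44, -7, -0.3, -0.9, -0.2, -1], [5.33, 6.44, -7.23, -0.3, -0.9, -0.2, -1], [5.33, 6.44, -7.23, -0.3, -0.9, -0.2, -1], [5.33, 6.44, -7.23, -0.3, -0.9, -0.2, -1]]]'

```text
time: 13.78
ee_pos: [0.6003, -0.0096, 0.1524]
eef_rot: [0.696, 0.669, 0.181, 0.187]
force: [-0.1, -0.4, -0.8]
finger_gap: 0.55
grip_force: 30.0
```

Run:
```python
from h import *
print(inwell(),W2(-.4,-1.9,44),W2(-.4,-1.9,23),W2(-.4,-1.9,-11))
```

```text
(array([ 1.23241099, -2.60025201, 44.30251265]), array([-0.45896583, -0.40091399, -0.67264956]), 13.7833, 0.5501970234443854) (array([-0.12,  0.07, -0.11]), array([-0.04,  0.17,  0.04])) (array([ 0.93,  0.03, -1.93]), array([-0.04,  0.17,  0.04])) (array([ 2.62, -0.03, -4.87]), array([-0.04,  0.17,  0.04]))
```

Call:
apply_moves --commands '[[[0.2, 0.05, -0.6, 0, 0.1, 0, -1], [0.55, 0.04, -1.25, 0, 0.1, 0, -1], [0.93, 0.03, -1.93, 0, 0.1, 0, -1], [1.2, 0.02, -2.4, 0, 0.1, 0, -1], [1.45, 0.01, -2.85, 0, 0.1, 0, -1]]]'

```text
time: 14.2
ee_pos: [0.615, -0.0089, 0.1231]
eef_rot: [0.696, 0.669, 0.18, 0.187]
force: [-6.8, -0.2, 8.6]
finger_gap: 0.551
grip_force: 30.0
```

Run:
```python
from h import *
print(inwell(),W2(-.4,-1.9,0),W2(-.4,-1.9,-11))
```

```text
(array([-0.74617975, -1.37105581, 11.59773715]), array([-1.53457276, -0.42530859, 10.8455408 ]), 14.2, 0.5514970062944476) (array([ 0.61, -0.08, -0.99]), array([-0.05,  0.11,  0.01])) (array([ 1.16, -0.1 , -1.94]), array([-0.05,  0.11,  0.01]))
```

Call:
apply_moves --commands '[[[0.25, -0.02, -0.4, 0, 0, 0, -1], [0.5, -0.05, -0.85, 0, 0, 0, -1], [0.75, -0.07, -1.3, 0, 0, 0, -1], [1.0, -0.08, -1.7, 0, 0, 0, -1], [1.15, -0.09, -2.0, 0, 0, 0, -1], [1.15, -0.09, -2.05, 0, 0, 0, -1], [1.15, -0.09, -2.05, 0, 0, 0, -1]]]'

```text
time: 14.78
ee_pos: [0.6266, -0.0096, 0.103]
eef_rot: [0.696, 0.669, 0.181, 0.187]
force: [-5.8, 1.9, 6.5]
finger_gap: 0.549
grip_force: 30.0
```

```bash
python3 chk.py w7.png
```

```text
(array([ -0.77,  -1.53, -11.69]), array([-1.83,  1.68,  8.6 ]), 14.7833, 0.5486620255687633)
top z: tool -6.691992237702236 well -4.96686974046312 4307
brass y,z [[48.24  2.98]
 [53.68  9.46]
 [57.92 11.57]] 687
```

Call:
apply_moves --commands '[[[0, 0, 0, 0, 0, 0, 0.4], [0, 0, 0, 0, 0, 0, 0.5], [0, 0, 0, 0, 0, 0, 0.5], [-1, 0.04, 1.73, 0, 0, 0, 0.5], [-2.5, 0.1, 4.33, 0, 0, 0, 0.5], [-4.2, 0.17, 7.3, 0, 0, 0, 0.5], [-6, -1.5, 10.4, 0, 0, 0, 0.8], [-7.5, -5, 12, 0, 0, 0, 1], [-7.5, -7, 12, 0, 0, 0, 1], [-7.5, -7, 12, 0, 0, 0, 1]]]'

```text
time: 15.67
ee_pos: [0.5515, -0.0833, 0.2252]
eef_rot: [0.696, 0.668, 0.18, 0.189]
force: [0.6, 0.5, -1.0]
finger_gap: 0.955
grip_force: 0.0
```

```bash
python3 chk.py w8.png
python3 - <<'E'
from h import *
print(target([.431,.345,.2],11.8,0))
im=cv2.imread('pics/w8.png'); cv2.imwrite('pics/w8c.png',cv2.resize(im[0:200,200:440],None,fx=2.5,fy=2.5))
E
```

```text
(array([ -2.18, -78.15, 130.23]), array([-0.05,  0.55, -1.17]), 15.6667, 0.9545814997192265)
top z: tool 129.26717026472537 well 0.6311041697458243 1578
brass y,z [[47.7   2.53]
 [52.67  8.56]
 [57.91 11.66]] 290
(array([-12.  ,  42.67,  -2.34]), array([-2.5 , 30.14, 13.89]))
```

View pics/w8c.png

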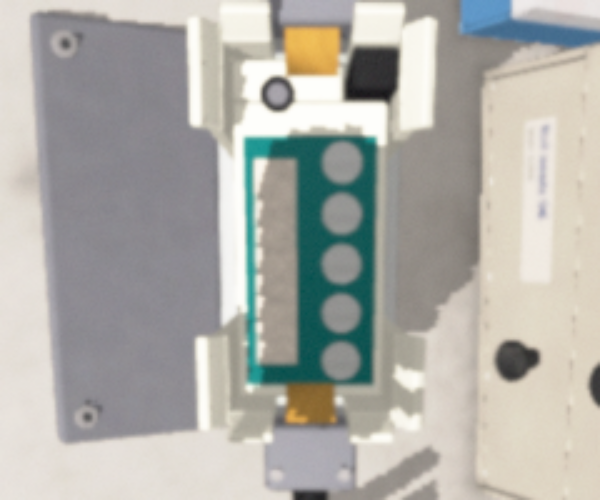

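The second cassette is caught as well, with brass showing over it at (312,50) and (312,405) in the crop. Now the orange one.

Call:
apply_moves --commands '[[[-3.5, 0, 2, 0, 5, 2, 1], [-7, 1, 4, -1, 10, 4, 1], [-10.5, 2.5, 4, -1, 15, 6, 1], [-12, 6, 4, -2, 20, 9, 1], [-12, 10, 4, -2, 25, 11, 1], [-12, 14, 4, -2.5, 30, 13.9, 1], [-12, 18, 4, -2.5, 30, 13.9, 1], [-12, 22, 4, -2.5, 30, 13.9, 1], [-12, 26, 4, -2.5, 30, 13.9, 1], [-12, 30, 3, -2.5, 30, 13.9, 1]]]'

```text
time: 16.55
ee_pos: [0.4308, 0.2235, 0.2528]
eef_rot: [0.629, 0.777, 0.001, -0.0]
force: [1.9, -0.3, 1.0]
finger_gap: 0.998
grip_force: 0.0
```

```bash
python3 -c "
from h import *
print(bot.get_obs()['ee_pos'],target([.431,.345,.2],11.8,0))"
```

```text
[0.43084145 0.22347349 0.25282637] (array([ 0.02, 12.15, -5.28]), array([-0.13,  0.09, -0.22]))
```

Call:
apply_moves --commands '[[[0, 4, -1.5, 0, 0, 0, 1], [0, 8, -3.5, 0, 0, 0, 1], [0, 12.1, -5.2, 0, 0, 0, 1], [0, 12.1, -5.2, 0, 0, 0, 1], [0, 12.1, -5.2, 0, 0, 0, 1]]]'

```text
time: 16.97
ee_pos: [0.4282, 0.3433, 0.1968]
eef_rot: [0.628, 0.778, -0.002, -0.002]
force: [-0.8, 0.3, -0.4]
finger_gap: 0.995
grip_force: 0.0
```

```bash
python3 look.py w9.png
```

```text
16.9667 [0.428 0.343 0.197] [ 0.628  0.778 -0.002 -0.002] [0.531 0.069 1.759 0.002 1.318 0.317]
cam [0.413 0.415 0.352] [ 0.052 -0.266 -0.962]
blob [ 304  123   50  104 4808] z 0.02161242045150738 rect mm [431.5 344.9] [ 48.  104.3] 11.6
tool y angle 12.22307601900923 tool z [-0.005 -0.001 -1.   ]
```

Call:
apply_moves --commands '[[[0.3, 0.1, -4, 0, 0, -0.6, 1], [0.3, 0.15, -8, 0, 0, -0.6, 1], [0.3, 0.15, -12, 0, 0, -0.6, 1], [0.3, 0.15, -16, 0, 0, -0.6, 0.6], [0.3, 0.15, -18, 0, 0, -0.6, 0.4], [0.3, 0.15, -18.5, 0, 0, -0.6, 0.3], [0.3, 0.15, -18.5, 0, 0, -0.6, 0.3], [0.3, 0.15, -18.5, 0, 0, -0.6, -1], [0.3, 0.15, -18.5, 0, 0, -0.6, -1], [0.3, 0.15, -18.5, 0, 0, -0.6, -1]]]'

```text
time: 17.85
ee_pos: [0.4356, 0.3436, 0.018]
eef_rot: [0.634, 0.774, 0.003, 0.0]
force: [-0.9, -0.2, 0.4]
finger_gap: 0.551
grip_force: 0.2
```

Call:
apply_moves --commands '[[[0, 0, 0, 0, 0, 0, -1], [0, 0, 0, 0, 0, 0, -1], [0, 0, 0, 0, 0, 0, -1], [0, 0, 2, 0, 0, 0, -1], [0, 0, 5, 0, 0, 0, -1], [0, 0, 9, 0, 0, 0, -1], [0, 0, 13, 0, 0, 0, -1], [0, 0, 17, 0, 0, 0, -1], [0, 0, 21, 0, 0, 0, -1], [0, -4, 24, 0, 0, 0, -1]]]'

```text
time: 18.68
ee_pos: [0.435, 0.3134, 0.2568]
eef_rot: [0.632, 0.775, 0.006, 0.0]
force: [1.0, -0.1, -0.5]
finger_gap: 0.544
grip_force: 30.0
```

Run:
```python
from h import *
print(W2(0,-70,137))
```

```text
(array([ 11.53, -38.86,  -2.46]), array([  2.03, -29.5 , -13.58]))
```

Call:
apply_moves --commands '[[[0, -4, 1, 0, 0, -1.4, -1], [0, -8, 1, 0.2, -3, -3, -1], [0, -12, 1, 0.5, -6, -5, -1], [0, -16, 1, 0.8, -9, -7, -1], [0, -20, 1, 1, -12, -9, -1], [1, -24, 1, 1.2, -15, -10.5, -1], [2, -28, 1, 1.4, -18, -12, -1], [4, -31.5, 0, 1.6, -21, -13, -1], [6.5, -34.5, -1, 1.8, -25, -13.5, -1], [9.5, -37.5, -2, 2, -29.5, -13.6, -1]]]'

```text
time: 19.52
ee_pos: [0.5285, -0.0669, 0.2331]
eef_rot: [0.698, 0.667, 0.176, 0.189]
force: [0.8, 0.9, -2.0]
finger_gap: 0.547
grip_force: 30.0
```

Run:
```python
from h import *
print(inwell(),W2(0,-70,137))
```

```text
(array([-18.70436724, -62.60170673, 148.910645  ]), array([-0.37187755,  0.94030672, -2.14163609]), 19.5167, 0.5465819459111421) (array([ 2.19, -0.82, -0.1 ]), array([ 0.3 , -0.07,  0.48]))
```

Call:
apply_moves --commands '[[[2.2, -0.8, -0.1, 0.3, 0, 0.5, -1], [2.2, -0.8, -0.1, 0.3, 0, 0.5, -1], [2.2, -0.8, -0.1, 0.3, 0, 0.5, -1]]]'

```text
time: 19.77
ee_pos: [0.5494, -0.073, 0.2297]
eef_rot: [0.697, 0.671, 0.177, 0.182]
force: [0.4, 1.4, -0.4]
finger_gap: 0.547
grip_force: 30.0
```

```bash
python3 fit.py
python3 - <<'E'
from h import *
print(inwell(),W2(0,0,40))
E
```

```text
cass tool: z -3.358793557375537 y [-22.83  23.5 ] x end [51.86 53.9  54.52]
(array([ -2.0092469 , -67.16134592, 135.89934678]), array([-0.57831641,  1.1023851 , -0.62473591]), 19.8167, 0.5468498317502353) (array([ 5.22,  6.52, -8.2 ]), array([-0.17, -0.52, -0.14]))
```

Call:
apply_moves --commands '[[[1.2, 2.2, -0.7, -0.2, -0.5, -0.1, -1], [2, 4.4, -2.2, -0.2, -0.5, -0.1, -1], [3.1, 6.3, -4.5, -0.2, -0.5, -0.1, -1], [4.2, 6.34, -6.4, -0.2, -0.5, -0.1, -1], [4.8, 6.34, -7.5, -0.2, -0.5, -0.1, -1], [4.84, 6.34, -7.6, -0.2, -0.5, -0.1, -1], [4.84, 6.34, -7.6, -0.2, -0.5, -0.1, -1], [4.84, 6.34, -7.6, -0.2, -0.5, -0.1, -1]]]'

```text
time: 20.48
ee_pos: [0.5981, -0.0084, 0.1555]
eef_rot: [0.695, 0.67, 0.18, 0.187]
force: [-0.5, -1.2, -0.1]
finger_gap: 0.548
grip_force: 30.0
```

Run:
```python
from h import *
print(inwell(),W2(-.3,-2,47),W2(-.3,-2,26),W2(-.3,-2,14))
```

```text
(array([ 0.83312067, -1.4475177 , 48.01615689]), array([-0.446095  , -1.17190792,  0.18030867]), 20.4833, 0.548432180048015) (array([-0.05, -0.05, -0.14]), array([ 0.06,  0.12, -0.11])) (array([ 1.  , -0.09, -1.96]), array([ 0.06,  0.12, -0.11])) (array([ 1.6 , -0.12, -3.  ]), array([ 0.06,  0.12, -0.11]))
```

Call:
apply_moves --commands '[[[0.3, -0.06, -0.7, 0, 0, 0, -1], [0.65, -0.08, -1.3, 0, 0, 0, -1], [1.0, -0.09, -1.96, 0, 0, 0, -1], [1.3, -0.1, -2.5, 0, 0, 0, -1], [1.6, -0.12, -3, 0, 0, 0, -1]]]'

```text
time: 20.9
ee_pos: [0.6145, -0.0104, 0.124]
eef_rot: [0.696, 0.67, 0.18, 0.187]
force: [-8.0, -0.2, 8.5]
finger_gap: 0.55
grip_force: 30.0
```

Run:
```python
from h import *
print(inwell(),W2(-.3,-2,0),W2(-.3,-2,-8))
```

```text
(array([-0.64097033, -2.84359706, 12.55465855]), array([-2.63946462, -0.55071065, 11.38774465]), 20.9, 0.5502681844158099) (array([ 0.66,  0.06, -1.07]), array([ 0.06,  0.06, -0.04])) (array([ 1.06,  0.04, -1.76]), array([ 0.06,  0.06, -0.04]))
```

Call:
apply_moves --commands '[[[0.25, 0.03, -0.4, 0, 0, 0, -1], [0.5, 0.05, -0.8, 0, 0, 0, -1], [0.75, 0.05, -1.2, 0, 0, 0, -1], [0.95, 0.04, -1.6, 0, 0, 0, -1], [1.06, 0.04, -1.8, 0, 0, 0, -1], [1.06, 0.04, -1.85, 0, 0, 0, -1], [1.06, 0.04, -1.85, 0, 0, 0, -1]]]'

```text
time: 21.48
ee_pos: [0.6252, -0.0107, 0.1057]
eef_rot: [0.696, 0.67, 0.179, 0.187]
force: [-5.9, -2.9, 6.8]
finger_gap: 0.549
grip_force: 30.0
```

```bash
python3 chk.py w10.png
```

```text
(array([-0.6 , -2.7 , -8.65]), array([-1.64, -3.17,  8.8 ]), 21.4833, 0.5494958273194667)
top z: tool -3.479928632863941 well -5.209413309237815 4166
brass y,z [[48.24  2.96]
 [53.71  9.56]
 [57.75 11.52]] 656
```

Call:
apply_moves --commands '[[[0, 0, 0, 0, 0, 0, 0.4], [0, 0, 0, 0, 0, 0, 0.5], [0, 0, 0, 0, 0, 0, 0.5], [-1, 0.04, 1.73, 0, 0, 0, 0.5], [-2.5, 0.1, 4.33, 0, 0, 0, 0.5], [-4.2, 0.17, 7.3, 0, 0, 0, 0.5], [-6, -1.5, 10.4, 0, 0, 0, 0.8], [-7.5, -5, 12, 0, 0, 0, 1], [-7.5, -7, 12, 0, 0, 0, 1], [-7.5, -7, 12, 0, 0, 0, 1]]]'

```text
time: 22.37
ee_pos: [0.5503, -0.0831, 0.2281]
eef_rot: [0.696, 0.669, 0.18, 0.19]
force: [-0.2, -0.5, -0.1]
finger_gap: 0.951
grip_force: 0.0
```

```bash
python3 chk.py w11.png; python3 -c "
from h import *
im=cv2.imread('pics/w11.png'); _,s,_=cap('side')
a=cv2.resize(im[0:200,200:440],(480,400)); b=cv2.resize(s[190:380,240:440,::-1],(320,304))
b=cv2.copyMakeBorder(b,0,96,0,0,0); cv2.imwrite('pics/end.png',np.hstack([a,b]))"
```

```text
(array([ -1.79, -77.91, 133.41]), array([-0.19, -0.48, -0.04]), 22.3667, 0.950841773009871)
top z: tool 132.38175951494736 well 0.6103435667752195 1544
brass y,z [[47.72  2.07]
 [52.66  8.64]
 [57.59 11.78]] 273
```

View pics/end.png

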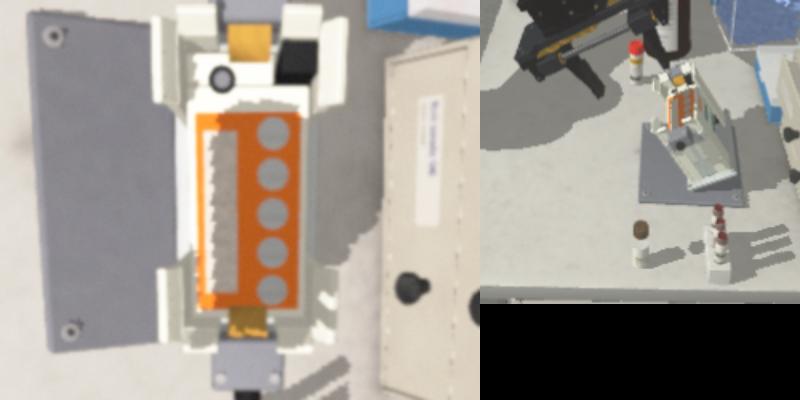

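The orange cassette is on top, with both catches over it at (250,40) and (248,322). The bystanders in view are still standing.

```bash
python3 -c "
from bench import bot
print(bot.finish_job())"
```

```text
the job is handed in; nothing more can be done
None
```

The magazine is loaded with both teal cassettes and the orange one on top, each pressed in until both brass catches held it; I handed the job in at about 22 s, and the things in view round the magazine were still standing.

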